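# Clamp the eyepiece in the toggle fixture

### The arm

A 7-joint arm with a two-finger parallel gripper is mounted at the origin on a cart in front of the work surface, level with it; the furniture and walls round the work are solid. World frame = base frame: x ahead of the robot, y to its left, z up, the work surface at z = 0. Lengths are in mm, angles in rad, forces in N, time in s.
With the tool pointing down it reaches from about 425 to 875 mm from the base axis. Payload 8.4 kg.
Tool frame: the origin (TCP) lies midway between the tips of the shut fingers; the grasp point (between the pads) lies 19 mm behind it; z points along the fingers, y is the line along which they close (so a half turn about z gives the same grasp; the last joint's range is limited). The gripper opens to 85 mm and grips with 20 to 120 N. Pads are 22 mm wide; open, the fingers measure 114 mm over their backs; the gripper's body (76 mm by 85 mm) begins 54 mm behind the grasp point. The pads swing forward as they close: fully open they stand 13 mm farther back than shut.
Start: joints at [-1.311, 0.333, 0.04, 1.465, -0.013, 1.343, -0.059], TCP at [228.248, 608.578, 231.308] pointing down, gripper open.
Joint ranges: [-2.58, 2.58], [-0.38, 2.09], [-1.3, 1.39], [0.25, 2.4], [-1.5, 4.64], [0.08, 2.09], [-2.65, 2.65]. Speed limits (rad/s): [2.22, 2.22, 2.79, 2.79, 3.14, 3.14, 3.14].

### API

Orientations are given as [roll, pitch, yaw] about the fixed x, y, z axes, in that order (R = Rz(yaw) Ry(pitch) Rx(roll)).
In Python, from plant import r, claw, kinematics, snapshot, camera_model gives the robot as it stands. Calls block until the motion is done:
- r.movep(position, orientation): joint-space move of the TCP to a pose.
- r.servo_line(position, vel=150, ori=None): straight line of the TCP; ori=None keeps the orientation; vel is the mean speed in mm/s.
- r.move_j(angles): joint-space move.
- claw.command_gripper(opening, f_grip=None): finger opening in mm; f_grip is the grip in N (None keeps the last); returns when the fingers have stopped.
- r.hold(seconds).
- kinematics.ik(position, orientation): joint angles nearest the present ones, or None.
- r.get_state(): the state.
- snapshot(name): name is "scene" or "top" or "wrist"; returns the picture (480x640x3 uint8, red, green, blue); there is no depth.
- camera_model(name): a dict with "intrinsics" (3x3 intrinsics, pixels), "T" (4x4, takes a point from camera to world coordinates). Camera axes: x right, y down, z forward; pixel columns grow to the right and rows downward; lengths in mm; the calibration is good to about 2 mm. A picture is of the moment at which its call begins: read the wrist's pose just before it. camera_model takes no time and is no camera call; for the wrist camera it gives the pose at the moment of the call.
A pose or a line that the arm cannot do raises r.IKError and nothing moves.
- r.finish_job(): hands the job in; it is judged then, once.
The state is a dict: "clock": time; "joints": joint angles; "qd": joint speeds; "joint_torque": joint torques, N m; "eef_pos": TCP position; "ee_rot": TCP orientation; "contact_force": force on the tool from outside, world axes, zero at the start; "ft_torque": the same for the moment, N m; "width": finger opening in mm; "grip_force": force on a finger pad.
Only numpy, scipy, OpenCV 4.12 (cv2) and the standard library are available. Lean on these libraries where they do the work, as an engineer would, in place of code of your own. Each camera call takes 0.05 s, during which the arm holds its last target. There are 200 camera calls.

### The job

Slide the black eyepiece along its channel in the metal clamping fixture until it stands fully home against the end stop, pushing it with the fingers and without lifting or tipping it. Then push the raised clamp handle over and down, past its dead point, until it snaps into lock and the plunger holds the eyepiece tight. Leave the things round the fixture alone.

Things in the scene. Friction and masses are not known exactly. Their poses are not given: they have to be found in the camera images.
- fixture: Metal clamping fixture fixed to the desk, z up. Aluminium plate 12 mm thick, spanning x -115..+90, y -60..+75 mm of its frame; origin on the desk. The toggle clamp stands on it at y = -20, x -97..+20 mm, handle on the -x side. +y looks roughly to the robot, -x roughly to its right.
- channel (a point): Middle of the channel, on the plate's top, at (48, 30, 12) mm of the fixture. The channel runs along the fixture's y, 42.5 mm wide, between low rails 8 mm high above the plate; open from above and at its +y mouth. At the -y end stand the end stop (top 42 mm over the desk) and beside the seat, on +x, a back block (top 50 mm over the desk, face x = 69.5, y -48..-2 mm).
- seat (a point): Point on the plate's top (12 mm over the desk) where the eyepiece's underside centre stands when home, at (50, -20, 12) mm of the fixture, axes as the fixture's. The eyepiece slides there in the fixture's -y direction; the end stop's face is 19.5 mm beyond (y = -39.5 mm). The clamp then shifts it up to 3.5 mm in +x, against the back block.
- eyepiece: Loose black microscope eyepiece standing upright in the channel, a round body 39 mm in diameter and 46 mm high, about 80 to 170 g; origin at the centre of its underside, on the plate. It starts 35 to 60 mm short of the seat on the fixture's +y side.
- clamp_handle (a joint): Handle angle, rad: 0 to 0.2 at the start (raised), grows as it is pushed over and down; 1.0 = dead point, 1.25 = locked stop, handle level. Its angle above level, leaning to the fixture's -x, is 1.25 minus this. From about 0.5 the tip presses the eyepiece: the grip resists with 1 to 3 N and springs back if let go, until the dead point; past it the handle snaps home. Below 0.5 it stays put.
- handle_pivot (a point): Middle of the handle's axle, fixed at (-74, -20, 40) mm of the fixture, 40 mm over the desk; the hinge axis is the fixture's y. The handle reaches 100 mm from it; the black grip, 20 mm wide (along the hinge) and 14 mm thick, covers 36 to 100 mm from the pivot.
- handle_pad (a point): Point on the middle of the grip's pushing face (upper face when locked; the face towards the plunger side when raised), 78 mm from the pivot along the handle and 7 mm off its centre line; it moves with the handle. Push here, square to the handle.
- clamp_tip: Round rubber tip of the plunger, 19 mm in diameter, 40 mm over the desk, pointing along the fixture's +x at the seat; origin at the middle of its face. Springs back up to 8 mm (6 N per mm).
- canister: Bystander: small white canister with a black screw lid, 42 mm in diameter, 54 mm high, loose on the desk beyond the fixture's +x end; origin at the centre of its underside. Leave it alone.
- dropper_bottle: Bystander: brown dropper bottle, 29 mm in diameter, 102 mm high, loose on the desk beyond the handle's end (-x side); origin at the centre of its underside. Leave it alone.
- eraser: Bystander: eraser 19 x 44 x 12 mm, loose on the desk in front of the fixture (its +y side); origin at the centre of its underside. Leave it alone.
Things that resemble listed ones, but are neither listed nor needed, are in the scene too. What is shaped like the eyepiece but brown or green is not meant.

How it is judged:
By the outcome, as a careful person would: the job done as asked, in the order asked, and still so for the second after the job is handed in, with the robot touching nothing.
It also fails if it takes over 48 s, if anything falls off the work surface, if the arm or the gripper's body presses on something with over 40 N, if the wrist force passes 120 N, or if a joint passes its speed limit or range.

## Working session

There is one attempt and no reset: what is moved stays moved. The work goes in short steps, each a Python script; the robot and the scene stay as the last script left them, time stands still between calls to the robot, and variables do not carry over. Pictures are saved under pics/ and viewed, at most 10 in all, crops included, and the job is handed in when it is done.

```bash
ls; mkdir -p pics; python3 - <<'E'
from plant import r, snapshot, camera_model
import cv2,numpy as np
for n in("scene","top"):
    cv2.imwrite(f"pics/{n}0.png",snapshot(n)[:,:,::-1]); m=camera_model(n); print(n,np.round(m["intrinsics"],1).tolist(),np.round(m["T"],3).tolist())
s=r.get_state();print(s["clock"],s["eef_pos"],s["ee_rot"],s["contact_force"],s["width"])
E
```

```text
pics
scene [[613.9, 0.0, 303.6], [0.0, 613.9, 240.2], [0.0, 0.0, 1.0]] [[0.455, -0.429, 0.78, -482.442], [-0.89, -0.197, 0.411, -534.7], [-0.023, -0.882, -0.472, 675.554], [0.0, 0.0, 0.0, 1.0]]
top [[466.9, 0.0, 327.8], [0.0, 466.9, 230.4], [0.0, 0.0, 1.0]] [[0.021, -0.976, 0.216, 277.473], [-1.0, -0.02, 0.003, -19.133], [0.001, -0.216, -0.976, 915.118], [0.0, 0.0, 0.0, 1.0]]
0.1 [228.13279855 608.20713103 230.50082323] [-3.14013129e+00  8.50922626e-05  2.78275287e+00] [ 0.46047462 -0.42415763  0.47795174] 85.40803956228149
```

View pics/top0.png

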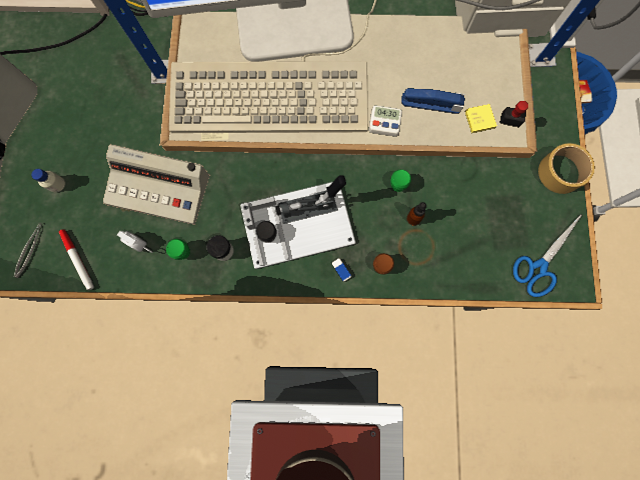

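View pics/scene0.png

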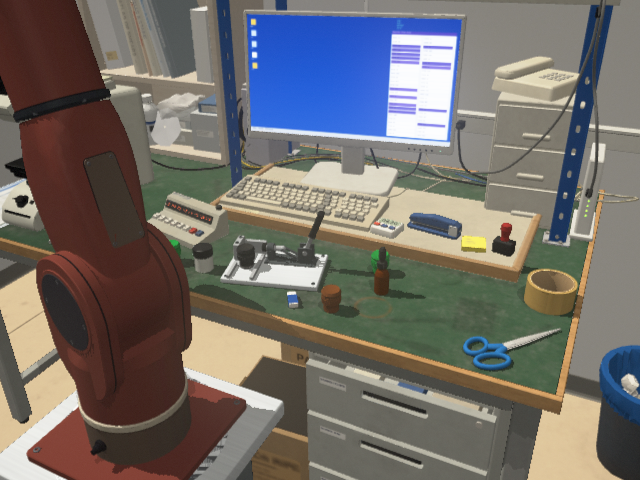

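The top view shows the fixture at about (241..356, 183..268), with the black eyepiece in its channel near (266,232). Canister is at (220,247), bottle at (418,212) and eraser at (342,269). The green (177,249), (401,180) and brown (383,263) lookalikes aren't the target. I'll enlarge it.

```bash
python3 - <<'E'
import cv2
a=cv2.imread("pics/top0.png")[170:280,230:370]; cv2.imwrite("pics/c1.png",cv2.resize(a,None,fx=5.4,fy=5.4,interpolation=cv2.INTER_CUBIC))
E
```

```text
(no output)
```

View pics/c1.png

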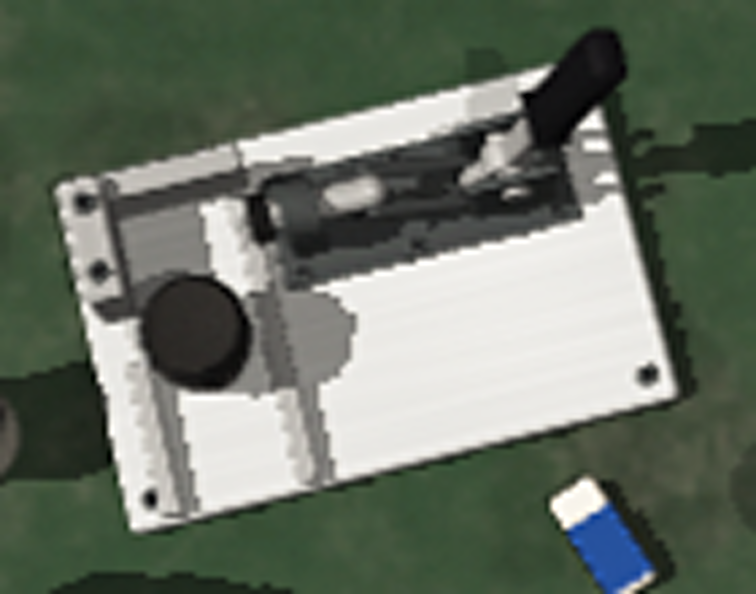

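```bash
cat > h.py <<'E'
import numpy as np, cv2
from scipy.optimize import least_squares
from plant import r, claw, kinematics, snapshot, camera_model
def ray(m,uv,z):
    K,T=np.array(m["intrinsics"]),np.array(m["T"]); d=T[:3,:3]@np.linalg.solve(K,[*uv,1]); o=T[:3,3]
    return o+d*(z-o[2])/d[2]
def proj(m,P):
    K,T=np.array(m["intrinsics"]),np.array(m["T"]); p=K@(T[:3,:3].T@(np.asarray(P)-T[:3,3])); return p[:2]/p[2]
def F(p,q):
    c,s=np.cos(p[2]),np.sin(p[2]); return np.array([p[0]+c*q[0]-s*q[1],p[1]+s*q[0]+c*q[1],q[2]])
def fit(W,Q):
    f=least_squares(lambda p:np.concatenate([F(p,q)[:2]-w[:2] for w,q in zip(W,Q)]),[560,0,1.8]); return f.x,f.fun
E
python3 - <<'E'
from h import *
m=camera_model("top"); full=lambda u,v:(u/5.4+230-.4,v/5.4+170-.4)
W=[ray(m,full(133,528),12),ray(m,full(677,392),12)]; Q=[(90,75,12),(-115,75,12)]
print(np.round(W,1)); p,e=fit(W,Q); print(p,e)
e=ray(m,full(192,330),58)
c,s=np.cos(p[2]),np.sin(p[2]);d=e[:2]-p[:2];print("eyep",e,d@[c,s],d@[-s,c])
for uv,z in(((6,440),54),): print(ray(m,full(*uv),z))
print("canister",ray(m,(219,241),54),"bottle",ray(m,(421,206),102),"eraser",ray(m,(342,268),12))
w=camera_model("wrist");print(np.round(w["intrinsics"],1).tolist(),np.round(w["T"],2).tolist())
for q in ((90,75,12),(-115,-60,12),(50,-20,12),(-74,-20,40)): print(q,F(p,q),(proj(m,F(p,q))+.4-[230,170])*5.4)
E
```

```text
[[400.5 125.6  12. ]
 [454.6 -70.1  12. ]]
[496.51747496  59.77374057   1.84022203] [-0.26713949  0.96740629  0.26713949 -0.9674063 ]
eyep [463.99907298 101.49126277  58.        ] 48.86819749474822 20.24098316581962
[424.54276451 164.50856073  54.        ]
canister [443.27403062 187.76299579  54.        ] bottle [ 505.94792109 -183.62571595  102.        ] eraser [402.87393276 -45.24458261  12.        ]
[[383.2, 0.0, 320.4], [0.0, 383.2, 238.3], [0.0, 0.0, 1.0]] [[0.35, 0.9, 0.25, 165.79], [0.94, -0.34, -0.09, 631.17], [-0.0, 0.26, -0.96, 371.67], [0.0, 0.0, 0.0, 1.0]]
(90, 75, 12) [400.26716999 126.56355112  12.        ] [130.27759264 528.68060176]
(-115, -60, 12) [584.96336857 -35.1068365   12.        ] [586.83285656  49.7323016 ]
(50, -20, 12) [502.48705847 113.29349461  12.        ] [181.40725908 254.39896461]
(-74, -20, 40) [535.49311787  -6.23307165  40.        ] [506.49012006 153.49671518]
```

```bash
python3 - <<'E'
from h import *
p=[496.5,59.8,1.84]
yaw=p[2]+np.pi/2-2*np.pi
P=F(p,(-10,20,215)); 
r.movep(P,[np.pi,0,yaw]); claw.command_gripper(0,30)
s=r.get_state();print(s["clock"],s["eef_pos"],s["ee_rot"],s["width"],s["joints"])
m=camera_model("wrist");im=snapshot("wrist");cv2.imwrite("pics/w1.png",im[:,:,::-1])
import pickle;pickle.dump(m,open("m1.pkl","wb"))
a=im[:,:,::-1]
pts={q:proj(m,F(p,q)) for q in((90,75,12),(-115,75,12),(-115,-60,12),(48.9,20.2,58),(50,-20,12),(-74,-20,40))};print({k:v.round(1).tolist() for k,v in pts.items()})
E
```

```text
3.075 [479.85770774  44.80747884 214.98789228] [ 3.14159255e+00 -3.66904077e-05 -2.87243157e+00] 0.2266563330122062 [-0.78928152 -0.02776739  0.60132145  1.90807607  0.01651976  1.25649185
  1.64670933]
{(90, 75, 12): [435.3, 147.6], (-115, 75, 12): [200.9, 147.6], (-115, -60, 12): [212.3, 290.9], (48.9, 20.2, 58): [394.9, 220.3], (50, -20, 12): [384.7, 251.4], (-74, -20, 40): [247.3, 260.9]}
```

View pics/w1.png

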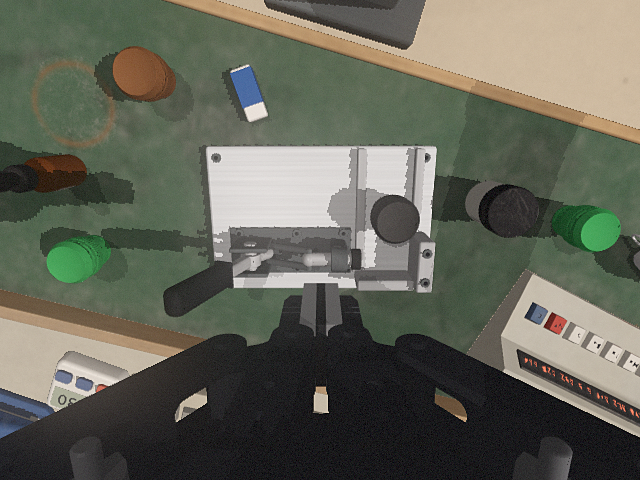

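The wrist view shows the plate's corners near (208,147) and (437,147), and the black eyepiece top at (395,219). The handle grip runs from (232,272) to (170,303). I'll take an enlarged crop to measure.

```bash
python3 - <<'E'
import cv2
a=cv2.imread("pics/w1.png")[135:325,160:446]; cv2.imwrite("pics/c2.png",cv2.resize(a,None,fx=2.8,fy=2.8,interpolation=cv2.INTER_CUBIC))
E
```

```text
(no output)
```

View pics/c2.png

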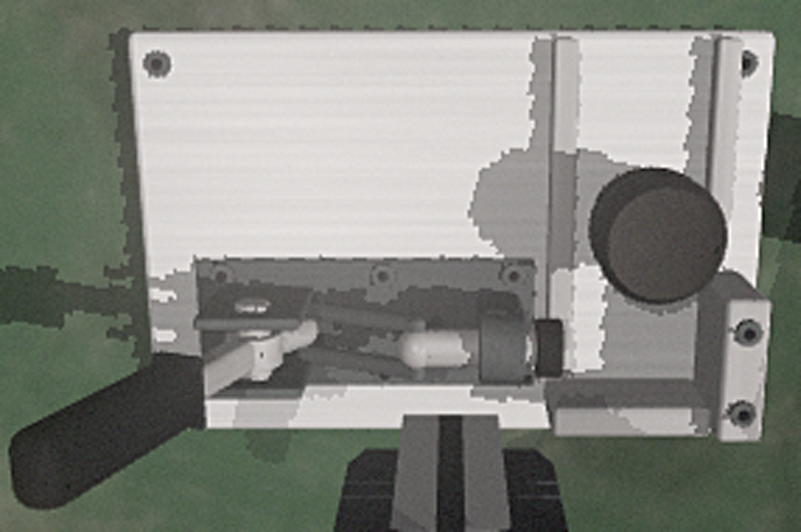

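```bash
python3 - <<'E'
from h import *
import pickle
m=pickle.load(open("m1.pkl","rb")); full=lambda u,v:(u/2.8+160-.3,v/2.8+135-.3)
crop=lambda P:((proj(m,P)+.3-[160,135])*2.8).round(0)
W=[ray(m,full(131,33),12),ray(m,full(774,34),12)]; Q=[(-115,75,12),(90,75,12)]
p,e=fit(W,Q);print(p,e)
print("rear edge",crop(F(p,(-80,-60,12))),crop(F(p,(10,-60,12))))
print("back block top +y corners z50",crop(F(p,(69.5,-2,50))),crop(F(p,(69.5,-48,50))), "axle",crop(F(p,(-74,-20,40))), "stop",crop(F(p,(40,-39.5,42))))
e=ray(m,full(668,244),58);c,s=np.cos(p[2]),np.sin(p[2]);d=e[:2]-p[:2];print("eyep",d@[c,s],d@[-s,c])
for a in (0,.1,.2):
    f=1.25-a; h=lambda l,o,y:(-74-l*np.cos(f)+o*np.sin(f),-20+y,40+l*np.sin(f)+o*np.cos(f))
    print(a,[crop(F(p,h(100,o,y))) for o in(-7,7) for y in(-10,10)],"start",[crop(F(p,h(36,7,y))) for y in(-10,10)])
E
```

```text
[495.01195267  62.24300846   1.83878259] [ 0.56757426 -2.06698067 -0.56757426  2.06698064]
rear edge [256. 435.] [517. 435.]
back block top +y corners z50 [728. 305.] [718. 448.] axle [254. 351.] stop [620. 412.]
eyep 48.84625690732143 18.231431421604313
0 [array([ 18., 521.]), array([  9., 440.]), array([ 70., 530.]), array([ 61., 448.])] start [array([216., 426.]), array([212., 358.])]
0.1 [array([-13., 512.]), array([-23., 432.]), array([ 32., 524.]), array([ 23., 442.])] start [array([204., 425.]), array([199., 358.])]
0.2 [array([-40., 502.]), array([-51., 423.]), array([ -1., 516.]), array([-11., 435.])] start [array([192., 424.]), array([187., 356.])]
```

```bash
cat >> h.py <<'E'
p=np.array([495.7,61.0,1.839]); yaw=p[2]+np.pi/2-2*np.pi
def cf():
    f=np.array(r.get_state()["contact_force"]); c,s=np.cos(p[2]),np.sin(p[2]); return np.array([f[0]*c+f[1]*s,-f[0]*s+f[1]*c,f[2]])
E
python3 - <<'E'
from h import *
O=[np.pi,0,yaw]
for y in(60,64,68,72): print(y,kinematics.ik(F(p,(48.5,y,27)),O) is not None)
r.movep(F(p,(48.5,64,110)),O); r.servo_line(F(p,(48.5,64,27)),120)
f0=cf();print(f0,r.get_state()["eef_pos"]-F(p,(48.5,64,27)),r.get_state()["clock"])
r.servo_line(F(p,(48.5,18,27)),50); print(cf()-f0)
y=18
while y>4:
    y-=1; r.servo_line(F(p,(48.5,y,27)),25); d=cf()-f0; print(y,d.round(2))
    if d[1]>8: break
s=r.get_state();print(s["clock"],s["eef_pos"]-F(p,(48.5,y,27)))
m=camera_model("wrist");cv2.imwrite("pics/w2.png",snapshot("wrist")[:,:,::-1])
E
```

```text
60 True
64 True
68 True
72 True
[ 0.09249109  0.42673913 -0.53432899] [0.80100926 0.01887732 0.71703554] 4.55
[-0.94890401 -0.52675458  0.55349617]
17 [ 0.3  -0.28  0.75]
16 [-0.61  0.85  1.52]
15 [-0.24 -0.29 -0.12]
14 [0.37 0.49 0.51]
13 [ 0.32 -0.82 -0.1 ]
12 [-0.38  0.52  0.88]
11 [-0.05  1.41  2.27]
10 [0.26 7.59 6.29]
9 [-0.06  9.85  8.78]
7.8667 [-2.09429276 -0.50482858 -0.44200326]
```

```bash
python3 - <<'E'
from h import *
O=[np.pi,0,yaw]
r.servo_line(F(p,(48.5,30,27)),80); r.servo_line(F(p,(48.5,45,110)),150)
r.movep(F(p,(-10,20,215)),O)
m=camera_model("wrist");im=snapshot("wrist")[:,:,::-1];print(r.get_state()["clock"])
print([(proj(m,F(p,(50,-20,z))).round(1)) for z in(12,58)])
a=im[135:325,160:446]; cv2.imwrite("pics/c3.png",cv2.resize(a,None,fx=2.8,fy=2.8,interpolation=cv2.INTER_CUBIC))
# handle-push IK check
q0=kinematics.ik
from scipy.spatial.transform import Rotation as R
base=R.from_euler("xyz",O); ax=np.array([-np.sin(p[2]),np.cos(p[2]),0])
for tw in(0,np.pi/2,-np.pi/2):
  for t in(0,.3,.6,.9):
    for sg in(1,):
      o=(R.from_rotvec(ax*t*sg)*R.from_euler("z",tw)*base)
      print(tw,t,o.apply([0,0,1]).round(2),[kinematics.ik(F(p,q),o.as_euler("xyz")) is not None for q in((-80,-20,120),(-100,-20,115),(-150,-20,50))])
E
```

```text
9.6417
[array([385.1, 251.8]), array([394.2, 268.4])]
0 0 [-0.  0. -1.] [True, True, True]
0 0.3 [ 0.08 -0.28 -0.96] [True, True, True]
0 0.6 [ 0.15 -0.54 -0.83] [True, True, True]
0 0.9 [ 0.21 -0.76 -0.62] [True, True, True]
1.5707963267948966 0 [-0. -0. -1.] [True, True, True]
1.5707963267948966 0.3 [ 0.08 -0.28 -0.96] [False, False, True]
1.5707963267948966 0.6 [ 0.15 -0.54 -0.83] [True, True, True]
1.5707963267948966 0.9 [ 0.21 -0.76 -0.62] [True, True, True]
-1.5707963267948966 0 [ 0.  0. -1.] [True, True, True]
-1.5707963267948966 0.3 [ 0.08 -0.28 -0.96] [True, True, True]
-1.5707963267948966 0.6 [ 0.15 -0.54 -0.83] [True, True, True]
-1.5707963267948966 0.9 [ 0.21 -0.76 -0.62] [True, True, True]
```

View pics/c3.png

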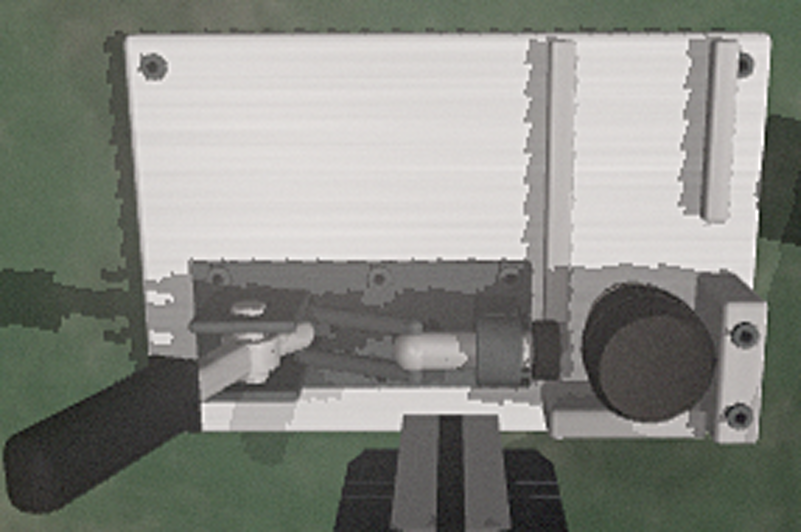

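The eyepiece is home against the stop and upright; its top is at crop (657,365), which is the predicted seat. Next I push the handle.

```bash
cat > push.py <<'E'
from h import *
from scipy.spatial.transform import Rotation as R
base=R.from_euler("xyz",[np.pi,0,yaw]); ax=np.array([-np.sin(p[2]),np.cos(p[2]),0])
def pose(f,back=0):
    t=.15+.6*f; x=-74-78*np.cos(f)+7*np.sin(f)+back*np.sin(t); z=40+78*np.sin(f)+7*np.cos(f)+back*np.cos(t)
    return F(p,(x,-20,z)),(R.from_rotvec(ax*t)*base).as_euler("xyz")
E
python3 - <<'E'
from push import *
P,o=pose(1.2,40); r.movep(P,o); f0=cf(); print(r.get_state()["clock"],f0)
P,o=pose(1.2,6); r.servo_line(P,100,o)
for f in np.arange(1.15,.04,-.07):
    P,o=pose(f); r.servo_line(P,60,o); d=cf()-f0; print(round(f,2),d.round(1),r.get_state()["clock"])
    if np.linalg.norm(d)>25: break
E
```

```text
10.4 [-0.26100401 -0.44146991  0.59924569]
1.15 [ 0.6  0.8 -0.7] 11.2
1.08 [ 0.3  1.1 -0.6] 11.45
1.01 [ 0.4  0.2 -0.2] 11.7
0.94 [-0.5  0.6 -0.1] 11.95
0.87 [ 0.3  1.  -1.5] 12.2
0.8 [ 0.3 -0.1 -0.2] 12.45
0.73 [ 0.5 -0.7 -1.6] 12.7
0.66 [1.3 0.4 0.5] 12.95
0.59 [ 0.7  1.9 -0.3] 13.2
0.52 [-0.   0.5  1.6] 13.45
0.45 [-0.5  1.6  0.1] 13.7
0.38 [ 0.6  0.8 -0.7] 13.95
0.31 [-0.3  0.9 -0.5] 14.2
0.24 [-0.1 -0.3 -0.8] 14.45
0.17 [ 0.2 -0.1 -0.3] 14.7
0.1 [ 0.6 -0.1 -0.3] 14.95
```

```bash
python3 - <<'E'
from push import *
f0=cf()
for f in (.06,.02,-.02):
    P,o=pose(f); r.servo_line(P,30,o); d=cf()-f0; print(f,d.round(1))
    if d[2]>5: break
P,o=pose(.02,90); r.servo_line(P,150,o)
r.movep(F(p,(-10,20,215)),[np.pi,0,yaw])
m=camera_model("wrist");im=snapshot("wrist")[:,:,::-1];print(r.get_state()["clock"])
h=lambda l,o,y,f:F(p,(-74-l*np.cos(f)+o*np.sin(f),-20+y,40+l*np.sin(f)+o*np.cos(f)))
for f in(0,.25): print(f,[((proj(m,h(l,7,y,f))-[110,135])*2.4).round() for l in(36,100) for y in(-10,10)])
a=im[135:325,110:440]; cv2.imwrite("pics/c4.png",cv2.resize(a,None,fx=2.4,fy=2.4,interpolation=cv2.INTER_CUBIC))
E
```

```text
0.06 [-0.3  0.7 -0.6]
0.02 [-0.7  0.2 -1.1]
-0.02 [ 5.1  8.2 20.9]
17.2
0 [array([230., 337.]), array([225., 283.]), array([ 51., 337.]), array([ 43., 283.])]
0.25 [array([231., 346.]), array([226., 291.]), array([ 30., 363.]), array([ 21., 306.])]
```

View pics/c4.png

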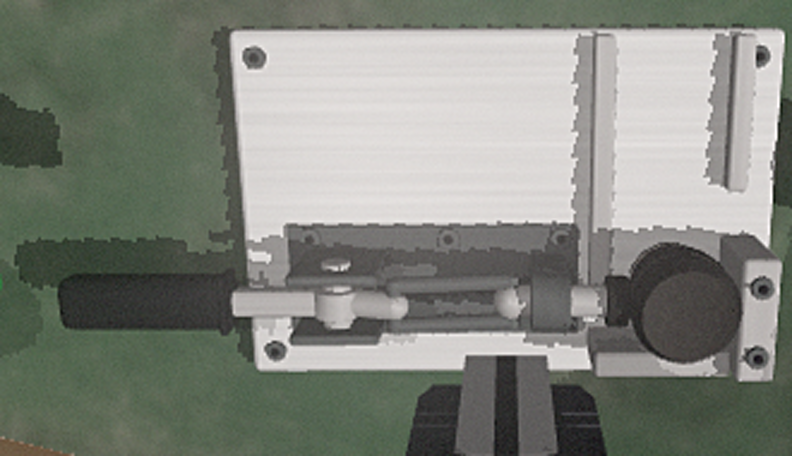

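The handle lies level: the grip spans (60..232, 275..330), which matches the locked projection. The tip presses the eyepiece against the back block, still at the stop, and the robot is clear of everything.

```bash
python3 -c "
from plant import r
print(r.finish_job())"
```

```text
the job is handed in; nothing more can be done
None
```

The eyepiece is home against the end stop, the clamp handle is locked level with the plunger holding the eyepiece, and the job was handed in at about 17 s of the 48 s allowed.

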